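# Put the painted cut-out away and shut the stayed lid

### The job

The blue cut-out in the jig is dry: flip the red toggle clamp over until it stays open, lift the cut-out off and lay it flat, painted face up, on the floor of the blue chest's front compartment, without dropping it. Then push the red pin at the knuckle of the lid stay so that the locked stay breaks and folds, and lower the lid gently until it is fully shut. Leave the clamp open and the other things on the table and in the chest where they are.

Things in the scene. Friction and masses are not known exactly. Their poses are not given: they have to be found in the camera images.
- jig: Fixed plywood jig, its board 290 x 130 x 12 mm. Origin: underside of the board, under the middle of the cut-out's seat; z up, +x along the cut-out towards the clamp. The seat is a wooden rail 130 mm along x, 38 mm across, its top 40 mm up; the clamp stands on a 50 x 50 mm wooden riser, 57 mm tall, centred at x = 130 mm.
- cutout: Loose flat MDF cut-out with round ends, blue painted top: 150 mm along its x, 56 mm across (y), 16 mm thick, about 0.11 kg. Origin: centre of its underside. It lies on the jig's rail, long axis along the jig's x, and overhangs the rail 9 mm each side, so it can be gripped across its 56 mm width from above (28 mm free below the overhang).
- clamp (a joint): Angle of the toggle clamp, rad: 0 clamped (arm level, rubber foot on the cut-out), growing as the handle swings to the jig's +x and the arm rises; stop at 1.58. It resists up to about 0.2 N m until about 0.8, then snaps on by itself to the open stop and stays there.
- clamp_pivot (a point): Axis of the clamp, level, along the jig's y: at x = 115 mm, 75 mm above the jig's underside. Arm and handle are one L-shaped piece turning about it: the arm reaches 65 mm towards the jig's -x, its foot at 60 mm; the handle is square to it, 102 mm tall, upright when clamped.
- clamp_grip (a point): Point on the axis of the red handle grip (20 mm diameter, 35 to 102 mm from the clamp's axis), 75 mm from the clamp's axis. Push it towards the jig's +x and follow its arc down.
- chest: Fixed open-topped blue chest 250 (x) x 250 (y) x 85 mm tall, walls and floor 8 mm or less. Origin: centre of its underside; z up, front towards its -x. A low divider (38 mm high) across it at x = 45 mm leaves a front compartment (x = -117 to 42 mm, y = -117 to 117 mm, floor about 8 mm up, middle at x = -37 mm) for the cut-out, long axis along y; the sanding block lies behind the divider.
- lid (a joint): Lid angle, rad: 0 standing open on its locked stay (80 degrees above level), growing as the lid comes down; 1.40 fully shut. The hinge is stiff (0.55 N m of friction, 0.3 N m s of damping), the lid (0.35 kg) stays where it is left. While the stay is locked the lid cannot be lowered.
- lid_hinge (a point): Middle of the lid's hinge axis on the chest's far upper edge (chest x = 125 mm, z = 85 mm); the axis runs along the chest's y.
- lid_edge (a point): Middle of the lid's free edge, on its outer face (the top when shut). The lid is a slab 256 mm from hinge to edge, 250 mm wide, 8 mm thick; its inner face passes through the hinge axis and its outer face is 8 mm from it. Push the outer face near the edge to lower the lid.
- stay (a joint): Fold angle at the stay's knuckle, rad: 0 locked (bent 0.2 rad past straight, towards the front, on its stop), 0.2 straight, growing as it folds; about 2.9 with the lid shut. Passing straight lifts the lid by under 1 degree. It breaks with a few newtons on the pin.
- knuckle_pin (a point): Point on the axis of the red pin at the stay's knuckle, 24 mm from its free end. The stay is on the chest's -y side, outside; the pin (14 mm diameter, 60 mm long) is level, along the chest's y, sticking out to -y. Breaking it means pushing it away from the chest's front and downward (chest +x and -z), on a circle about stay_foot.
- stay_foot (a point): Foot pivot of the stay's lower link on the chest's -y side (chest x = 25 mm, y = -136 mm, z = 55 mm); the knuckle pin moves on a circle about it in a plane square to the chest's y, radius 82 mm.
- sanding_block: Orange sanding block 45 x 100 x 26 mm lying in the chest behind the divider. Origin: centre of underside. Leave it.
- paint_can: White and blue paint can, 112 mm diameter, 130 mm tall. Origin: centre of underside. Leave it.
- green_bottle: Green glass bottle, 64 mm diameter, 220 mm tall. Origin: centre of underside. Leave it.
- yellow_jar: Yellow paint jar, 70 mm diameter, 80 mm tall. Origin: centre of underside. Leave it.
- red_jar: Red paint jar, 70 mm diameter, 80 mm tall. Origin: centre of underside. Leave it.
- tape_roll: Yellow tape roll lying flat, 90 mm diameter, 24 mm tall. Origin: centre of underside. Leave it.
- brush: Paint brush lying on the table, 200 mm long. Leave it.
- scraper: Flat scraper lying on the table, 200 mm long. Leave it.
Things that resemble listed ones, but are neither listed nor needed, are in the scene too. Of the things like the cutout, leave any that is yellow; of the rest the larger one is meant.

How it is judged:
By the outcome, as a careful person would: the job done as asked, in the order asked, and still so for the second after the job is handed in, with the robot touching nothing.
It also fails if it takes over 72 s, if anything falls off the work surface, if the arm or the gripper's body presses on something with over 40 N, if the wrist force passes 120 N, or if a joint passes its speed limit or range.

### The arm

A 6-joint arm with a two-finger parallel gripper is mounted at the origin on the work surface. World frame = base frame: x ahead of the robot, y to its left, z up, the work surface at z = 0. Lengths are in m, angles in degrees, forces in N, time in s.
With the tool pointing down it reaches from about 0.35 to 0.875 m from the base axis. Payload 4.2 kg.
Tool frame: the origin (TCP) lies at the centre of the arm's flange, where the gripper is bolted on; the fingertips stand 182 mm ahead of it and the grasp point (between the pads) lies 164 mm ahead of it (r.nose_length is the distance from the TCP to the fingertips, in m); z points along the fingers, y is the line along which they close (so a half turn about z gives the same grasp; the last joint's range is limited). The gripper opens to 87 mm and grips with 3 to 60 N. Pads are 19 mm wide; open, the fingers measure 117 mm over their backs; the gripper's body (75 mm by 190 mm) begins 51 mm behind the grasp point.
Start: joints at [-53.537, 22.042, 0.453, 0, -68.411, -14.817], TCP at [0.231, -0.581, 0.405] pointing down, gripper open.
Joint ranges: [-179.83, 179.83], [-69.29, 118.12], [-61.27, 80.66], [-181.25, 117.63], [-171.15, -9.14], [-177.46, 177.46]. Speed limits (degrees/s): [159.86, 159.86, 180, 180, 180, 180].

### API

Orientations are given as a 3x3 rotation matrix whose columns are the frame's x, y, z axes.
In Python, from station import r, vision gives the robot as it stands. The module is installed in compiled form; this text tells all that it offers.
- The arm moves only by the shell command python3 -m creep 'ROWS'. ROWS is JSON, a list of rows, each a list of 7 numbers: the opening, from -1 (shut) to 1 (fully open), then the shift along the tool's x, y, z in mm, then the turn, a rotation vector about the tool's x, y, z in degrees. A call has 1 to 8 rows; each row is the pose to reach, as a shift and turn from the pose commanded when the call began, along the tool's axes at that moment; what a row does not reach only later rows make up. A row lasts 1/12 s, in which the tool goes at most 41.7 mm and 7.16 degrees, less where a joint would pass 70% of its speed; a pose out of reach is approached as far as the arm can. A call with a gripper value outside its range is refused whole. The fingers move at their own pace and stop on an object; the grip force is fixed at half the most. Time passes only in rows, so rows that repeat a pose let the fingers close. It gives the time, the measured TCP pose, the force, the opening and the grip force at its end, in the units of the state.
- r.sense(): the state, without advancing time (a new reading comes with each control period).
- vision.capture(name): name is "side" or "top" or "wrist"; returns (picture, depth): 384x512x3 uint8, red, green, blue; 384x512 float32, m along the optical axis (not along the pixel's ray), 0 where there is no reading.
- vision.camera_model(name): a dict with "vertical_fov" (degrees; the focal length in pixels is half the picture's height over the tangent of half this angle, whatever the lens; pixels are square), "cx", "cy" (the principal point, pixels), "extrinsics" (4x4, takes a point from camera to world coordinates); the wrist camera has in their place "mount" (4x4, takes a point from camera to tool coordinates, whose origin is the TCP and whose axes are the flange's). Camera axes: x right, y down, z forward; pixel columns grow to the right and rows downward; lengths in m; the calibration is good to about 2 mm. A picture is of the moment at which its call begins: read the wrist's pose just before it. camera_model takes no time and is no camera call.
- r.finish_job(): hands the job in; it is judged then, once.
Trained networks look in the newest picture that a camera, given by its name, has taken for a name from the list of things; names that differ only in an ending like _2 or _b are one class to them, and where a whole thing is asked for, a point or a joint stands for the part that bears it (a point fixed in the world has none). Each returns a list of dicts, best first, with "conf" (0 to 1); they miss things now and then, are a little off and sometimes report something else, mostly with a low value. They report only what shows in the picture. A call takes as long as a camera call. They do not tell look-alikes from the thing itself.
- vision.find_in(camera, thing): "uv" ([column, row] in pixels, amid what is visible of it).
- vision.cut_out(camera, thing): "region" (384x512 bool, what is visible of it) and "uv" ([column, row] in pixels, amid what is visible of it).
The state is a dict: "time_s": time; "joints": joint angles; "joint_velocities": joint speeds; "effort": joint torques, N m; "tcp_pos": TCP position; "ee_rot": TCP orientation; "wrist_force": force on the tool from outside, world axes, zero at the start; "moment": the same for the moment, N m; "gripper_width": opening from 0.0 (shut) to 1.0 (fully open); "gripper_force": force on a finger pad.
Only numpy, scipy, OpenCV 4.12 (cv2) and the standard library are available. Lean on these libraries where they do the work, as an engineer would, in place of code of your own. Each camera call takes 0.05 s, during which the arm holds its last target. There are 200 camera calls.

## Working session

There is one attempt and no reset: what is moved stays moved. The work goes in short steps, Python scripts to look and compute and a shell command to move; the robot and the scene stay as the last step left them, time stands still between calls to the robot, and variables do not carry over. Pictures are saved under pics/ and viewed, at most 10 in all, crops included, and the job is handed in when it is done.

```bash
mkdir -p pics; cat > h.py <<'E'
import numpy as np, cv2, json
from station import r, vision
def cam(name):
    s=r.sense(); 
    im,d=vision.capture(name); m=vision.camera_model(name)
    if 'mount' in m:
        T=np.eye(4);T[:3,:3]=np.array(s['ee_rot']);T[:3,3]=s['tcp_pos'];E=T@np.array(m['mount'])
    else: E=np.array(m['extrinsics'])
    f=im.shape[0]/2/np.tan(np.radians(m['vertical_fov'])/2)
    v,u=np.mgrid[:384,:512]
    P=np.stack([(u-m['cx'])/f*d,(v-m['cy'])/f*d,d],-1)@E[:3,:3].T+E[:3,3]
    P[d==0]=np.nan
    return im,d,P,E
def save(n,im,s=1,box=None):
    if box: im=im[box[1]:box[3],box[0]:box[2]]
    cv2.imwrite('pics/'+n,cv2.resize(im[...,::-1],None,fx=s,fy=s,interpolation=cv2.INTER_CUBIC))
E
python3 - <<'E'
from h import *
for c in ['side','top']:
    im,d,P,E=cam(c); save(c+'0.png',im,1.5); np.savez(c+'.npz',im=im,P=P)
    print(c,E.round(3).tolist(),(d>0).mean())
    for t in ['jig','cutout','clamp','clamp_grip','chest','lid','stay','knuckle_pin','lid_edge','sanding_block']:
        L=vision.find_in(c,t)
        for l in L[:4]:
            u,v=map(int,np.round(l['uv'])); print(t,round(l['conf'],2),(u,v),P[v,u].round(3))
E
```

```text
side [[-0.997, -0.053, 0.049, 0.481], [-0.072, 0.771, -0.633, 0.854], [-0.004, -0.635, -0.773, 1.307], [0.0, 0.0, 0.0, 1.0]] 0.9959564208984375
jig 0.74 (262, 316) [0.518 0.287 0.008]
cutout 0.71 (221, 376) [0.626 0.486 0.018]
cutout 0.64 (286, 303) [0.443 0.26  0.059]
cutout 0.61 (262, 252) [0.534 0.048 0.014]
clamp 0.7 (252, 304) [0.553 0.25  0.014]
clamp_grip 0.63 (232, 167) [ 0.637 -0.059  0.338]
clamp_grip 0.52 (255, 305) [0.54  0.284 0.08 ]
chest 0.68 (258, 198) [ 0.567 -0.208  0.008]
chest 0.67 (318, 195) [ 0.333 -0.199  0.056]
lid 0.8 (232, 169) [ 0.639 -0.068  0.32 ]
lid 0.47 (259, 196) [ 0.564 -0.216  0.01 ]
stay 0.64 (250, 154) [ 0.606 -0.32   0.142]
knuckle_pin 0.62 (261, 315) [0.521 0.286 0.012]
knuckle_pin 0.47 (252, 152) [ 0.6   -0.338  0.135]
lid_edge 0.87 (234, 168) [ 0.659 -0.228  0.154]
sanding_block 0.46 (241, 204) [ 0.629 -0.151  0.035]
top [[0.021, -0.999, 0.044, 0.454], [-1.0, -0.021, 0.01, -0.031], [-0.009, -0.045, -0.999, 1.804], [0.0, 0.0, 0.0, 1.0]] 0.9961598714192709
jig 0.71 (182, 197) [0.501 0.273 0.08 ]
cutout 0.76 (136, 174) [0.6   0.491 0.012]
cutout 
[... 170 characters left out ...]
0.46 (173, 181) [0.563 0.296 0.164]
clamp 0.41 (293, 188) [ 0.553 -0.202  0.007]
clamp 0.33 (294, 157) [ 0.691 -0.205  0.004]
clamp_grip 0.49 (178, 186) [0.547 0.29  0.087]
chest 0.72 (291, 187) [ 0.557 -0.193  0.01 ]
lid 0.52 (293, 164) [ 0.659 -0.201  0.004]
stay 0.44 (298, 242) [ 0.324 -0.218  0.093]
stay 0.22 (143, 229) [0.359 0.455 0.002]
knuckle_pin 0.54 (340, 248) [ 0.306 -0.385  0.13 ]
knuckle_pin 0.52 (326, 180) [ 0.592 -0.347  0.002]
knuckle_pin 0.15 (291, 188) [ 0.553 -0.193  0.009]
lid_edge 0.75 (292, 159) [ 0.653 -0.175  0.231]
lid_edge 0.52 (289, 186) [ 0.562 -0.184  0.007]
sanding_block 0.48 (281, 172) [ 0.621 -0.147  0.03 ]
sanding_block 0.29 (295, 163) [ 0.66  -0.206  0.038]
```

View pics/side0.png

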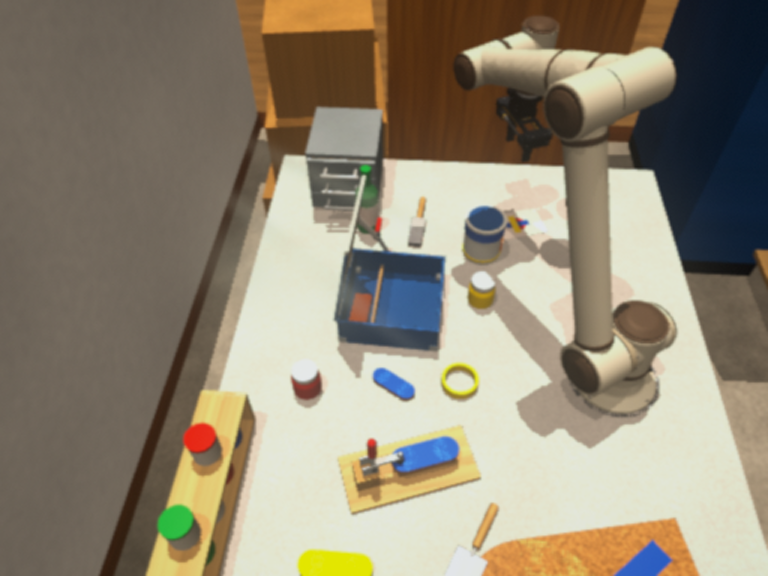

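View pics/top0.png

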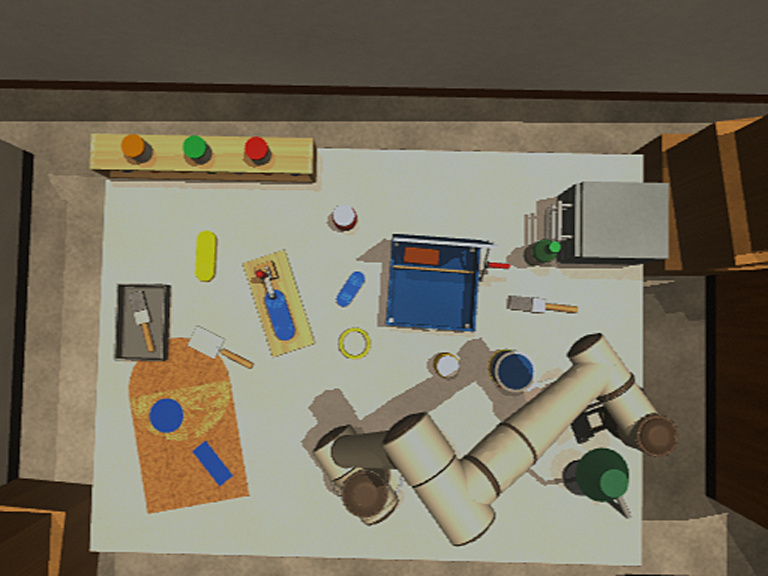

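The top picture shows three cut-out-like things: blue in the jig (188,211), a small loose blue one (233,191), and yellow (136,174). The one in the jig is meant: it isn't yellow, it's the larger blue one, and the clamp holds it. The crop will confirm this, and I'll fit the poses at the same time.

```bash
python3 - <<'E'
from h import *
T=np.load('top.npz');im,P=T['im'],T['P']
save('crop.png',im,5,(150,150,270,250))
def rect(m,n):
    q=P[m][:,:2].astype(np.float32); (c,s,a)=cv2.minAreaRect(q*1000); b=cv2.boxPoints((c,s,a))
    e=b[1]-b[0];g=b[2]-b[1]; L=e if np.linalg.norm(e)>np.linalg.norm(g) else g
    print(n,m.sum(),np.round(c),np.round(s),'long dir deg',np.degrees(np.arctan2(L[1],L[0])).round(1),'z med',np.nanmedian(P[m][:,2]).round(4),'mean',q.mean(0))
hsv=cv2.cvtColor(im,cv2.COLOR_RGB2HSV);z=P[...,2]
blue=(hsv[...,0]>100)&(hsv[...,0]<125)&(hsv[...,1]>120)
X,Y=P[...,0],P[...,1]
rect(blue&(X>.35)&(X<.56)&(Y>.18)&(Y<.36),'cutout')
rect(blue&(X>.45)&(X<.6)&(Y>.0)&(Y<.12),'small')
rect((z>.004)&(z<.1)&(X>.33)&(X<.68)&(Y>.16)&(Y<.38)&(hsv[...,1]>60),'jigboard')
red=((hsv[...,0]<6)|(hsv[...,0]>174))&(hsv[...,1]>150)
for n,m in [('grip',red&(X>.45)&(X<.65)&(Y>.2)&(Y<.36)),('pin',red&(Y<-.28)&(X>.4))]:
    print(n,m.sum(),P[m].round(3).tolist()[:12],np.argwhere(m).mean(0))
rim=(z>.06)&(z<.1)&(X>.35)&(X<.75)&(Y>-.36)&(Y<-.03)
rect(rim,'rim')
rect((z>.0)&(z<.1)&blue&(X>.35)&(X<.75)&(Y>-.36)&(Y<-.03),'chest')
S=np.load('side.npz');im2,P2=S['im'],S['P'];h2=cv2.cvtColor(im2,cv2.COLOR_RGB2HSV)
red2=((h2[...,0]<6)|(h2[...,0]>174))&(h2[...,1]>150)
X,Y,z=[P2[...,i] for i in range(3)]
m=red2&(Y<-.28)&(X>.4)&(X<.75);print('pin side',P2[m].round(3).tolist())
m=red2&(X>.45)&(X<.65)&(Y>.15)&(Y<.36);print('grip side',P2[m].round(3).tolist()[::5])
b2=(h2[...,0]>100)&(h2[...,0]<125)&(h2[...,1]>120)
P=P2;rect(b2&(X>.35)&(X<.56)&(Y>.18)&(Y<.36)&(z>.045),'cutout side')
rect((z>.07)&(z<.095)&(X>.35)&(X<.75)&(Y>-.36)&(Y<-.03),'rim side')
E
```

```text
cutout 378 [447. 258.] [144.  55.] long dir deg 19.5 z med 0.0567 mean [0.44445592 0.2566251 ]
small 223 [530.  60.] [ 40. 112.] long dir deg -32.6 z med 0.0125 mean [0.52991426 0.05999637]
jigboard 1758 [482. 270.] [290. 130.] long dir deg 19.5 z med 0.0151 mean [0.4786668  0.26613083]
grip 19 [[0.562, 0.302, 0.175], [0.562, 0.298, 0.177], [0.563, 0.296, 0.164], [0.562, 0.291, 0.17], [0.564, 0.292, 0.145], [0.557, 0.3, 0.183], [0.557, 0.297, 0.182], [0.558, 0.293, 0.178], [0.558, 0.291, 0.171], [0.559, 0.29, 0.154], [0.554, 0.302, 0.175], [0.554, 0.298, 0.177]] [182.42105263 173.15789474]
pin 42 [[0.602, -0.324, 0.131], [0.603, -0.329, 0.127], [0.603, -0.334, 0.126], [0.603, -0.337, 0.131], [0.603, -0.341, 0.133], [0.603, -0.345, 0.129], [0.598, -0.324, 0.132], [0.598, -0.327, 0.14], [0.598, -0.332, 0.137], [0.598, -0.335, 0.139], [0.599, -0.341, 0.132], [0.599, -0.345, 0.133]] [177.61904762 333.92857143]
rim 398 [ 547. -181.] [264. 260.] long dir deg 86.9 z med 0.0844 mean [ 0.50744444 -0.1889328 ]
chest 2586 [ 541. -182.] [261. 242.] long dir deg 86.8 z med 0.0092 mean [ 0.5278767
[... 263 characters left out ...]
0.605, -0.354, 0.136], [0.601, -0.35, 0.14], [0.597, -0.352, 0.138], [0.62, -0.455, 0.031], [0.605, -0.351, 0.133], [0.601, -0.348, 0.136], [0.597, -0.352, 0.132], [0.621, -0.458, 0.023], [0.605, -0.343, 0.135], [0.6, -0.336, 0.142], [0.621, -0.458, 0.016], [0.604, -0.335, 0.138], [0.6, -0.338, 0.135], [0.608, -0.333, 0.133], [0.604, -0.332, 0.135], [0.6, -0.331, 0.136]]
grip side [[0.565, 0.293, 0.177], [0.558, 0.297, 0.178], [0.558, 0.298, 0.175], [0.555, 0.301, 0.175], [0.564, 0.303, 0.165]]
cutout side 576 [450. 257.] [141.  55.] long dir deg 19.7 z med 0.0561 mean [0.4466324  0.25649568]
rim side 776 [ 515. -205.] [321. 315.] long dir deg 87.3 z med 0.0834 mean [ 0.5517981  -0.17045292]
```

View pics/crop.png

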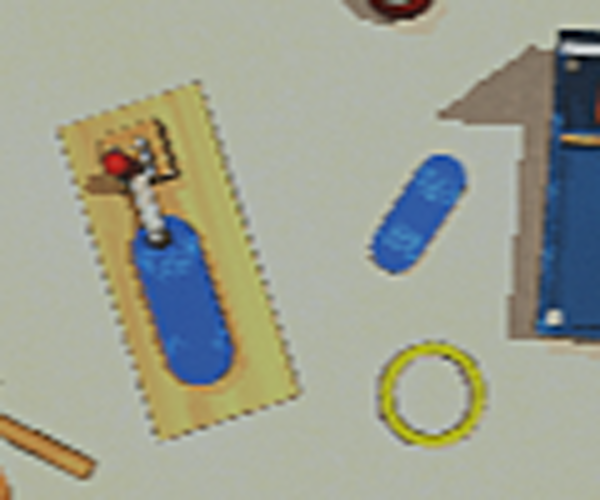

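The crop shows the large blue cut-out under the clamp foot at crop (185,300) and the smaller loose blue one at (418,215), so the jig one is confirmed. Its yaw is about 19.5° and its origin about (0.450, 0.2585).

```bash
cat >> h.py <<'E'
from scipy.spatial.transform import Rotation as Ro
JO=np.array([.450,.2585,0]);JY=19.5
def Rz(a): return Ro.from_euler('z',a,degrees=True).as_matrix()
def jig(p): return JO+Rz(JY)@np.array(p)
def down(yaw): # tool x at world yaw, z down
    c,s=np.cos(np.radians(yaw)),np.sin(np.radians(yaw)); return np.array([[c,s,0],[s,-c,0],[0,0,-1.]])
def plan(tip,R,L=.182):
    s=r.sense();C=np.array(s['ee_rot']);p=np.array(s['tcp_pos'])
    t=np.array(tip)-L*R[:,2]
    print('shift mm',(C.T@(t-p)*1000).round(1),'turn deg',np.degrees(Ro.from_matrix(C.T@R).as_rotvec()).round(1),'dist',np.linalg.norm(t-p).round(3))
def st():
    s=r.sense();print('t',round(s['time_s'],2),'tip',(np.array(s['tcp_pos'])+.182*np.array(s['ee_rot'])[:,2]).round(4),'F',np.round(s['wrist_force'],1),'w',round(s['gripper_width'],3),'gf',round(s['gripper_force'],1),'j',np.round(s['joints'],0));return s
E
python3 - <<'E'
from h import *
s=st();print(np.round(s['ee_rot'],3).tolist())
for y in (JY,JY+180):
    plan(jig([.06,0,.22]),down(y)); plan(jig([.08,0,.135]),down(y))
E
```

```text
t 1.1 tip [ 0.2306 -0.5809  0.2227] F [-0.8  0.3  0.1] w 0.999 gf 0.0 j [-54.  22.   0.  -0. -68. -15.]
[[-0.929, -0.369, -0.0], [-0.369, 0.929, 0.0], [0.0, 0.0, -1.0]]
shift mm [-573.6  697.     2.8] turn deg [   0.     0.  -177.9] dist 0.903
shift mm [-593.6  696.3   87.8] turn deg [   0.     0.  -177.9] dist 0.919
shift mm [-573.6  697.     2.8] turn deg [ 0.  -0.   2.1] dist 0.903
shift mm [-593.6  696.3   87.8] turn deg [ 0.  -0.   2.1] dist 0.919
```

```bash
for i in 1 2; do :; done; python3 -m creep '[[-1,-570,700,0,0,0,2],[-1,-570,700,0,0,0,2],[-1,-570,700,0,0,0,2],[-1,-570,700,0,0,0,2],[-1,-570,700,0,0,0,2],[-1,-570,700,0,0,0,2],[-1,-570,700,0,0,0,2],[-1,-570,700,0,0,0,2]]'; python3 -c "
from h import *
st();plan(jig([.06,0,.22]),down(JY+180))"
```

```text
time_s: 1.77
tcp_pos: [0.3308, -0.2612, 0.4051]
ee_rot: [[-0.942, -0.336, 0.001], [-0.336, 0.942, -0.0], [-0.001, -0.001, -1.0]]
wrist_force: [0.9, 0.5, 0.4]
gripper_width: 0.477
gripper_force: 0.0
t 1.77 tip [ 0.331  -0.2613  0.2231] F [0.9 0.5 0.4] w 0.477 gf 0.0 j [-16.   2. -26.   0. -62. -54.]
shift mm [-346.8  449.4    3.1] turn deg [-0.   0.   0.1] dist 0.568
```

```bash
python3 -m creep '[[-1,-347,449,0,0,0,0],[-1,-347,449,0,0,0,0],[-1,-347,449,0,0,0,0],[-1,-347,449,0,0,0,0],[-1,-347,449,0,0,0,0],[-1,-347,449,0,0,0,0],[-1,-347,449,0,0,0,0],[-1,-347,449,0,0,0,0]]'; python3 -c "
from h import *
st();plan(jig([.06,0,.22]),down(JY+180))"
```

```text
time_s: 2.43
tcp_pos: [0.434, 0.056, 0.4053]
ee_rot: [[-0.941, -0.337, 0.001], [-0.337, 0.941, 0.001], [-0.001, 0.0, -1.0]]
wrist_force: [0.7, 0.2, 0.1]
gripper_width: 0.013
gripper_force: 0.0
t 2.43 tip [0.4343 0.0561 0.2233] F [0.7 0.2 0.1] w 0.013 gf 0.0 j [ 29.   3. -24.   0. -62. -99.]
shift mm [-143.3  185.     3.5] turn deg [0.  0.1 0.2] dist 0.234
```

```bash
python3 -m creep '[[-1,-143,185,3,0,0,0],[-1,-143,185,3,0,0,0],[-1,-143,185,3,0,0,0],[-1,-143,185,3,0,0,0],[-1,-143,185,3,0,0,0],[-1,-143,185,3,0,0,0],[-1,-143,185,3,0,0,0],[-1,-143,185,3,0,0,0]]'; python3 - <<'E'
from h import *
st();plan(jig([.082,0,.135]),down(JY+180))
im,d,P,E=cam('wrist');save('w1.png',im,1.2)
hsv=cv2.cvtColor(im,cv2.COLOR_RGB2HSV)
red=((hsv[...,0]<6)|(hsv[...,0]>174))&(hsv[...,1]>150)
q=P[red&(P[...,2]>.1)]-JO
if len(q): q=q@Rz(JY);print('red jig frame',len(q),np.nanpercentile(q,[5,50,95],axis=0).round(4))
E
```

```text
time_s: 3.1
tcp_pos: [0.5067, 0.2775, 0.4009]
ee_rot: [[-0.941, -0.338, -0.001], [-0.338, 0.941, -0.001], [0.001, -0.001, -1.0]]
wrist_force: [0.7, -0.6, -0.4]
gripper_width: 0.004
gripper_force: 0.0
t 3.1 tip [0.5065 0.2773 0.2189] F [ 0.7 -0.6 -0.4] w 0.004 gf 0.0 j [  45.   18.   -7.   -0.  -66. -115.]
shift mm [-22.3   1.   83.9] turn deg [-0.  -0.1  0.2] dist 0.087
red jig frame 35 [[ 0.0334 -0.0254  0.3313]
 [ 0.034  -0.0072  0.3339]
 [ 0.0358  0.0129  0.3356]]
```

View pics/w1.png

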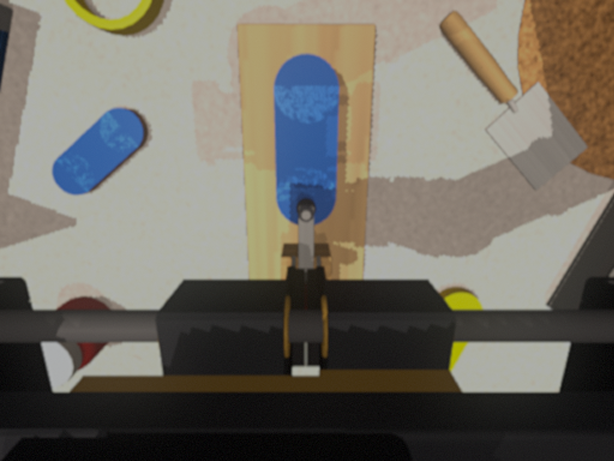

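The wrist view shows the fingers (306,330) in line with the clamp arm and its foot at (306,212). Next I lower in front of the handle and push.

```bash
python3 -m creep '[[-1,-10,1,30,0,0,0],[-1,-22,1,60,0,0,0],[-1,-22,1,84,0,0,0],[-1,-22,1,84,0,0,0],[-1,-40,1,84,0,0,0],[-1,-50,1,84,0,0,0],[-1,-60,1,85,0,0,0],[-1,-70,1,88,0,0,0]]';python3 -m creep '[[-1,-10,0,4,0,0,0],[-1,-18,0,8,0,0,0],[-1,-26,0,13,0,0,0],[-1,-34,0,18,0,0,0],[-1,-40,0,20,0,0,0],[-1,-40,0,20,0,0,0],[-1,-40,0,20,0,0,0]]'; python3 - <<'E'
from h import *
s=st();print(((np.array(s['tcp_pos'])-JO)@Rz(JY)).round(3))
im,d,P,E=cam('side');save('s2.png',im,4,(180,250,340,370))
hsv=cv2.cvtColor(im,cv2.COLOR_RGB2HSV)
red=((hsv[...,0]<6)|(hsv[...,0]>174))&(hsv[...,1]>150)
q=(P-JO)@Rz(JY)
m=red&(abs(q[...,0]-.15)<.1)&(abs(q[...,1])<.05);print(q[m].round(3)[::4])
E
```

```text
time_s: 3.82
tcp_pos: [0.5709, 0.2988, 0.3148]
ee_rot: [[-0.942, -0.335, -0.006], [-0.335, 0.942, -0.003], [0.006, -0.001, -1.0]]
wrist_force: [-5.4, -1.7, -0.9]
gripper_width: 0.008
gripper_force: 2.7
time_s: 4.4
tcp_pos: [0.6103, 0.3142, 0.2938]
ee_rot: [[-0.942, -0.336, 0.001], [-0.336, 0.942, 0.0], [-0.001, 0.0, -1.0]]
wrist_force: [-0.2, -0.3, 0.7]
gripper_width: 0.006
gripper_force: 0.0
t 4.4 tip [0.6104 0.3143 0.1118] F [-0.2 -0.3  0.7] w 0.006 gf 0.0 j [  41.   33.    2.    0.  -59. -111.]
[ 0.17  -0.001  0.294]
[[ 0.17  -0.005  0.083]
 [ 0.183 -0.004  0.085]
 [ 0.205 -0.005  0.083]
 [ 0.215 -0.001  0.083]
 [ 0.204  0.003  0.083]
 [ 0.214  0.003  0.075]]
```

The clamp is open: the handle lies level at jig z≈0.08. I'll rise and move over the cut-out.

```bash
python3 -m creep '[[-1,0,0,-40,0,0,0],[-1,0,0,-80,0,0,0],[1,40,0,-90,0,0,0],[1,80,1,-90,0,0,0],[1,120,1,-90,0,0,0],[1,160,1,-90,0,0,0],[1,170,1,-90,0,0,0],[1,170,1,-90,0,0,0]]' >/dev/null; python3 - <<'E'
from h import *
s=st()
im,d,P,E=cam('wrist')
hsv=cv2.cvtColor(im,cv2.COLOR_RGB2HSV)
b=(hsv[...,0]>100)&(hsv[...,0]<125)&(hsv[...,1]>120)
q=(P-JO)@Rz(JY)
m=b&(abs(q[...,0])<.1)&(abs(q[...,1])<.05)&(q[...,2]>.03)
print(m.sum(),cv2.minAreaRect((q[m][:,:2]*1000).astype(np.float32)),np.median(q[m][:,2]),np.percentile(q[m][:,0],[0,100]))
plan(jig([0,0,.030]),down(JY+180))
E
```

```text
t 5.12 tip [0.447  0.2568 0.2032] F [ 0.3 -0.2 -0.5] w 0.375 gf 0.0 j [  48.   12.  -17.   -0.  -61. -118.]
6104 ((-0.8538131713867188, -10.868175506591797), (75.2847671508789, 146.3258056640625), 89.76768493652344) 0.05473070073779546 [-0.07396157  0.07237435]
shift mm [-1.300e+00  1.000e-01  1.732e+02] turn deg [0.1 0.2 0.2] dist 0.173
```

```bash
python3 -m creep '[[1,-1,0,40,0,0,0],[1,-1,0,80,0,0,0],[1,-1,0,110,0,0,0],[1,-1,0,130,0,0,0],[1,-1,0,145,0,0,0],[1,-1,0,155,0,0,0],[1,-1,0,165,0,0,0],[1,-1,0,171,0,0,0]]'; python3 -c "
from h import *
st();im,d,P,E=cam('wrist')
hsv=cv2.cvtColor(im,cv2.COLOR_RGB2HSV)
b=(hsv[...,0]>100)&(hsv[...,0]<125)&(hsv[...,1]>120)
q=(P-JO)@Rz(JY)
m=b&(q[...,0]<-.03)&(q[...,0]>-.055)&(abs(q[...,1])<.05)&(q[...,2]>.03)
print(m.sum(),np.percentile(q[m][:,1],[2,50,98]))
plan(jig([0,0,.030]),down(JY+180))"
```

```text
time_s: 5.83
tcp_pos: [0.4511, 0.2587, 0.2117]
ee_rot: [[-0.942, -0.336, -0.0], [-0.336, 0.942, -0.0], [0.0, -0.0, -1.0]]
wrist_force: [0.0, -0.6, 0.6]
gripper_width: 0.979
gripper_force: 0.0
t 5.83 tip [0.4511 0.2587 0.0297] F [ 0.  -0.6  0.6] w 0.979 gf 0.0 j [  48.   25.  -28.    0.  -37. -118.]
5983 [-0.02632853  0.00017709  0.02636068]
shift mm [ 0.6  0.3 -0.8] turn deg [-0.  -0.1  0.1] dist 0.001
```

Centred. Close and lift.

```bash
python3 -m creep '[[-1,0,0,0,0,0,0],[-1,0,0,0,0,0,0],[-1,0,0,0,0,0,0],[-1,0,0,0,0,0,0],[-1,0,0,0,0,0,0],[-1,0,0,0,0,0,0],[-1,0,0,0,0,0,0],[-1,0,0,0,0,0,0]]'; python3 -m creep '[[-1,0,0,-6,0,0,0],[-1,0,0,-15,0,0,0],[-1,0,0,-40,0,0,0],[-1,0,0,-70,0,0,0],[-1,0,0,-110,0,0,0],[-1,0,0,-150,0,0,0],[-1,0,0,-180,0,0,0],[-1,0,0,-190,0,0,0]]'; python3 - <<'E'
from h import *
st()
# chest fit from top view
T=np.load('top.npz');im,P=T['im'],T['P']
X,Y,z=[P[...,i] for i in range(3)]
m=(z>.075)&(z<.095)&(X<.6)&(X>.35)&(Y>-.33)&(Y<-.03)
q=P[m][:,:2]
# front rim: fit points with x small
f=q[(q[:,0]<.45)];k=np.polyfit(f[:,1],f[:,0],1);print('front x(y)',k,len(f),f[:,1].min(),f[:,1].max())
l=q[(q[:,1]>-.1)&(q[:,0]>.45)];print('left n',len(l),np.polyfit(l[:,0],l[:,1],1) , np.percentile(l[:,1],[0,50,100]))
l=q[(q[:,1]<-.27)&(q[:,0]>.45)];print('right',len(l),np.polyfit(l[:,0],l[:,1],1),np.percentile(l[:,1],[0,50,100]))
E
```

```text
time_s: 6.55
tcp_pos: [0.4504, 0.2584, 0.2133]
ee_rot: [[-0.942, -0.336, 0.001], [-0.336, 0.942, 0.0], [-0.001, 0.0, -1.0]]
wrist_force: [-0.6, -0.9, 3.1]
gripper_width: 0.64
gripper_force: 30.0
time_s: 7.22
tcp_pos: [0.4508, 0.2584, 0.4093]
ee_rot: [[-0.941, -0.337, 0.009], [-0.337, 0.942, 0.007], [-0.01, 0.004, -1.0]]
wrist_force: [0.9, -0.4, -1.0]
gripper_width: 0.639
gripper_force: 30.0
t 7.22 tip [0.4524 0.2597 0.2273] F [ 0.9 -0.4 -1. ] w 0.639 gf 30.0 j [  48.   11.  -14.    0.  -64. -118.]
front x(y) [0.02675685 0.43107614] 144 -0.2933402036675409 -0.04516031583078347
left n 67 [-0.05693563 -0.02238823] [-0.05931534 -0.05220356 -0.04489436]
right 85 [-0.09252656 -0.24668925] [-0.31500236 -0.295136   -0.28571971]
```

Gripped, but the tips are 10 mm below the underside, so they would reach the chest floor before the cut-out. I'll set it back on the rail and regrip about 13 mm higher.

```bash
python3 -m creep '[[-1,0,0,40,0,0,0],[-1,0,0,80,0,0,0],[-1,0,0,120,0,0,0],[-1,0,0,150,0,0,0],[-1,0,0,172,0,0,0],[-1,0,0,184,0,0,0],[-1,0,0,190,0,0,0],[-1,0,0,190,0,0,0]]'; python3 -c "
from h import *
st();plan(jig([0,0,.030]),down(JY+180))"
```

```text
time_s: 7.88
tcp_pos: [0.45, 0.258, 0.2128]
ee_rot: [[-0.942, -0.337, -0.002], [-0.337, 0.942, -0.002], [0.002, -0.001, -1.0]]
wrist_force: [-0.4, 1.0, -0.9]
gripper_width: 0.641
gripper_force: 30.0
t 7.88 tip [0.4497 0.2577 0.0308] F [-0.4  1.  -0.9] w 0.641 gf 30.0 j [  48.   25.  -28.    0.  -37. -118.]
shift mm [-0.2  0.4  0.8] turn deg [-0.1 -0.1  0.2] dist 0.001
```

```bash
python3 -m creep '[[-1,0,0,1,0,0,0],[0.4,0,0,1,0,0,0],[0.7,0,0,1,0,0,0],[0.7,0,0,1,0,0,0],[0.7,0,0,1,0,0,0],[0.7,0,0,-6,0,0,0],[0.7,0,0,-12,0,0,0],[0.7,0,0,-12,0,0,0]]'; python3 -m creep '[[-1,0,0,0,0,0,0],[-1,0,0,0,0,0,0],[-1,0,0,0,0,0,0],[-1,0,0,0,0,0,0],[-1,0,0,0,0,0,0],[-1,0,0,0,0,0,0]]';python3 -m creep '[[-1,0,0,-6,0,0,0],[-1,0,0,-15,0,0,0],[-1,0,0,-40,0,0,0],[-1,0,0,-70,0,0,0],[-1,0,0,-110,0,0,0],[-1,0,0,-150,0,0,0],[-1,0,0,-180,0,0,0],[-1,0,0,-190,0,0,0]]'|tail -2; python3 - <<'E'
from h import *
st()
CO=np.array([.548,-.174,0]);CY=-2.7
plan(CO+Rz(CY)@[-.012,0,.26],down(CY+270))
E
```

```text
time_s: 8.55
tcp_pos: [0.4509, 0.2587, 0.2263]
ee_rot: [[-0.942, -0.337, 0.002], [-0.337, 0.942, 0.002], [-0.003, 0.001, -1.0]]
wrist_force: [0.3, 1.1, -0.4]
gripper_width: 0.852
gripper_force: 0.0
time_s: 9.05
tcp_pos: [0.4503, 0.2582, 0.2246]
ee_rot: [[-0.942, -0.336, -0.0], [-0.336, 0.942, -0.0], [0.0, -0.0, -1.0]]
wrist_force: [-1.5, -0.6, -0.0]
gripper_width: 0.638
gripper_force: 30.0
gripper_width: 0.637
gripper_force: 30.0
t 9.72 tip [0.4524 0.2597 0.2396] F [-0.   0.2 -0.3] w 0.637 gf 30.0 j [  48.   11.  -13.    0.  -66. -118.]
shift mm [  65.  -435.2  -22.8] turn deg [ -0.2   0.7 -67.6] dist 0.441
```

```bash
python3 -c "
from h import *
CO=np.array([.548,-.174,0]);CY=-2.7
plan(CO+Rz(CY)@[-.05,0,.22],down(CY+270))"
python3 -m creep '[[-1,95,-417,20,0,0,-67.6],[-1,95,-417,20,0,0,-67.6],[-1,95,-417,20,0,0,-67.6],[-1,95,-417,20,0,0,-67.6],[-1,95,-417,20,0,0,-67.6],[-1,95,-417,20,0,0,-67.6],[-1,95,-417,20,0,0,-67.6],[-1,95,-417,20,0,0,-67.6]]'; python3 -c "
from h import *
CO=np.array([.548,-.174,0]);CY=-2.7
st();plan(CO+Rz(CY)@[-.05,0,.22],down(CY+270))"
```

```text
shift mm [ 100.6 -420.9   16.9] turn deg [ -0.2   0.7 -67.6] dist 0.433
time_s: 10.38
tcp_pos: [0.4858, -0.0382, 0.401]
ee_rot: [[-0.325, -0.946, -0.0], [-0.946, 0.325, 0.0], [-0.0, 0.0, -1.0]]
wrist_force: [-0.1, 1.0, -1.6]
gripper_width: 0.64
gripper_force: 30.0
t 10.38 tip [ 0.4858 -0.0382  0.219 ] F [-0.1  1.  -1.6] w 0.64 gf 30.0 j [ 15.   9. -19.  -0. -63. -34.]
shift mm [122.2 -54.9  -1.1] turn deg [  0.    0.  -16.3] dist 0.134
```

```bash
python3 -m creep '[[-1,122,-55,0,0,0,-16.3],[-1,122,-55,0,0,0,-16.3],[-1,122,-55,0,0,0,-16.3],[-1,122,-55,0,0,0,-16.3],[-1,122,-55,0,0,0,-16.3],[-1,122,-55,0,0,0,-16.3]]' >/dev/null; python3 - <<'E'
from h import *
st();im,d,P,E=cam('wrist');save('w2.png',im,1.2)
im,d,P,E=cam('top');np.savez('top2.npz',im=im,P=P)
np.savez('w2.npz',P=cam('wrist')[2])
W=np.load('w2.npz')['P'];X,Y,z=[W[...,i] for i in range(3)]
m=(abs(z-.085)<.008)&(X>.38)&(X<.72)&(Y<-.1)&(Y>-.4)
q=W[m];print(m.sum())
f=q[(q[:,0]<.445)];print('front',len(f),np.polyfit(f[:,1],f[:,0],1),np.percentile(f,[2,50,98],axis=0).round(4).tolist())
g=q[(q[:,1]<-.27)&(q[:,0]>.45)&(q[:,0]<.65)];print('right',len(g),np.polyfit(g[:,0],g[:,1],1),np.percentile(g,[2,50,98],axis=0).round(4).tolist())
fl=(z<.02)&(z>.003)&(X>.45)&(X<.55)&(Y>-.27)&(Y<-.12);print('floor z',np.median(z[fl]),fl.sum())
E
```

```text
t 10.88 tip [ 0.4974 -0.1708  0.2184] F [-1.  -1.4 -0.2] w 0.642 gf 30.0 j [ -1.  13. -14.  -0. -64.  -2.]
7217
front 1970 [0.00699889 0.42672411] [[0.4172, -0.2946, 0.0776], [0.4246, -0.2253, 0.0834], [0.4414, -0.1201, 0.085]]
right 2304 [-0.0574111 -0.2668835] [[0.454, -0.3134, 0.0803], [0.5555, -0.298, 0.0836], [0.6459, -0.2904, 0.0873]]
floor z 0.006680737816626647 2292
```

View pics/w2.png

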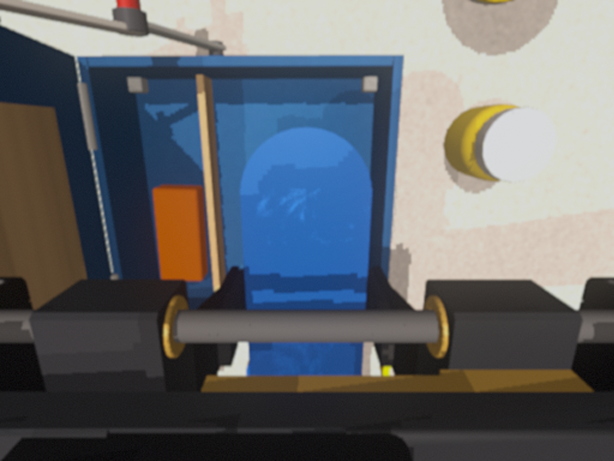

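The wrist view shows the cut-out (305,200) held level over the front compartment. The divider is at column 205, the top rim is level at row 57, and the pin is at (130,10). The pose agrees, so I descend.

```bash
cat >> h.py <<'E'
CO=np.array([.548,-.176,0]);CY=-2.8
def ch(p): return CO+Rz(CY)@np.array(p)
E
python3 -c "
from h import *
plan(ch([-.035,0,.10]),down(CY+270));plan(ch([-.017,0,.04]),down(CY+270));plan(ch([-.017,0,.016]),down(CY+270))"
```

```text
shift mm [  4.5 -15.4 118.9] turn deg [ 0.   0.  -0.1] dist 0.12
shift mm [  4.5 -33.5 178.9] turn deg [ 0.   0.  -0.1] dist 0.182
shift mm [  4.5 -33.5 202.9] turn deg [ 0.   0.  -0.1] dist 0.206
```

```bash
python3 -m creep '[[-1,4,-6,40,0,0,0],[-1,4,-12,80,0,0,0],[-1,4,-15,115,0,0,0],[-1,4,-24,140,0,0,0],[-1,4,-32,160,0,0,0],[-1,4,-33,180,0,0,0],[-1,4,-33,194,0,0,0],[-1,4,-33,200,0,0,0]]'; python3 -m creep '[[-1,0,0,1,0,0,0],[-1,0,0,2,0,0,0],[-1,0,0,2,0,0,0],[-1,0,0,3,0,0,0],[-1,0,0,4,0,0,0],[-1,0,0,5,0,0,0],[-1,0,0,5,0,0,0]]'; python3 -c "
from h import *
st();plan(ch([-.017,0,.011]),down(CY+270))"
```

```text
time_s: 11.7
tcp_pos: [0.5305, -0.1741, 0.1987]
ee_rot: [[-0.05, -0.999, -0.004], [-0.999, 0.05, 0.0], [-0.0, 0.004, -1.0]]
wrist_force: [-0.0, -0.3, 0.1]
gripper_width: 0.64
gripper_force: 30.0
time_s: 12.28
tcp_pos: [0.5308, -0.1755, 0.1961]
ee_rot: [[-0.052, -0.999, 0.0], [-0.999, 0.052, 0.0], [-0.0, -0.0, -1.0]]
wrist_force: [-0.8, -0.4, -0.6]
gripper_width: 0.639
gripper_force: 30.0
t 12.28 tip [ 0.5309 -0.1755  0.0141] F [-0.8 -0.4 -0.6] w 0.639 gf 30.0 j [ -2.  29. -23.  -0. -38.  -1.]
shift mm [-0.4 -0.2  3.1] turn deg [-0.   0.  -0.2] dist 0.003
```

```bash
python3 -m creep '[[-1,0,0,1,0,0,0],[-1,0,0,1,0,0,0],[-1,0,0,2,0,0,0],[-1,0,0,2,0,0,0],[-1,0,0,3,0,0,0],[-1,0,0,3,0,0,0]]';python3 -m creep '[[-1,0,0,0.5,0,0,0],[-1,0,0,0.5,0,0,0],[-1,0,0,1,0,0,0],[-1,0,0,1,0,0,0],[-1,0,0,1,0,0,0]]'
```

```text
time_s: 12.78
tcp_pos: [0.5308, -0.1755, 0.1927]
ee_rot: [[-0.052, -0.999, -0.0], [-0.999, 0.052, 0.0], [-0.0, 0.0, -1.0]]
wrist_force: [0.8, 0.5, -0.3]
gripper_width: 0.641
gripper_force: 30.0
time_s: 13.2
tcp_pos: [0.5308, -0.1754, 0.1926]
ee_rot: [[-0.052, -0.999, 0.0], [-0.999, 0.052, -0.0], [0.0, -0.0, -1.0]]
wrist_force: [-2.1, 0.8, 5.0]
gripper_width: 0.64
gripper_force: 30.0
```

Contact with the floor (5 N). Release to 66 mm and back out the way I came.

```bash
python3 -m creep '[[0.35,0,0,0,0,0,0],[0.5,0,0,0,0,0,0],[0.5,0,0,0,0,0,0],[0.5,0,0,0,0,0,0],[0.5,0,0,-5,0,0,0],[0.5,0,0,-15,0,0,0],[0.5,0,4,-35,0,0,0],[0.5,0,16,-65,0,0,0]]';python3 -m creep '[[-1,0,6,-40,0,0,0],[-1,0,10,-80,0,0,0],[-1,0,20,-120,0,0,0],[-1,0,30,-150,0,0,0],[-1,0,30,-160,0,0,0],[-1,0,30,-160,0,0,0]]'; python3 - <<'E'
from h import *
st();im,d,P,E=cam('wrist');save('w3.png',im,1.2)
hsv=cv2.cvtColor(im,cv2.COLOR_RGB2HSV);X,Y,z=[P[...,i] for i in range(3)]
q=(P-CO)@Rz(CY)
m=(abs(z-.024)<.005)&(abs(q[...,0]+.017)<.05)&(abs(q[...,1])<.11)
print(m.sum(),np.percentile(q[m],[1,50,99],axis=0).round(3).tolist())
red=((hsv[...,0]<6)|(hsv[...,0]>174))&(hsv[...,1]>150)&(q[...,1]<-.13)&(q[...,0]>.02)&(q[...,0]<.1)
print('pin chest',red.sum(),np.percentile(q[red],[2,50,98],axis=0).round(4).tolist() if red.any() else '')
T=cam('top');q=(T[2]-CO)@Rz(CY);hsv=cv2.cvtColor(T[0],cv2.COLOR_RGB2HSV)
red=((hsv[...,0]<6)|(hsv[...,0]>174))&(hsv[...,1]>150)&(q[...,1]<-.13)&(q[...,0]>.02)&(q[...,0]<.1)
print('pin top',red.sum(),np.percentile(q[red],[2,50,98],axis=0).round(4).tolist())
T=cam('side');q=(T[2]-CO)@Rz(CY);hsv=cv2.cvtColor(T[0],cv2.COLOR_RGB2HSV)
red=((hsv[...,0]<6)|(hsv[...,0]>174))&(hsv[...,1]>150)&(q[...,1]<-.13)&(q[...,0]>.02)&(q[...,0]<.1)
print('pin side',red.sum(),np.percentile(q[red],[2,50,98],axis=0).round(4).tolist())
E
```

```text
time_s: 13.87
tcp_pos: [0.5152, -0.1746, 0.2563]
ee_rot: [[-0.052, -0.999, -0.003], [-0.999, 0.052, 0.0], [0.0, 0.003, -1.0]]
wrist_force: [0.6, 0.4, -0.4]
gripper_width: 0.748
gripper_force: 0.0
time_s: 14.37
tcp_pos: [0.4846, -0.1732, 0.4215]
ee_rot: [[-0.052, -0.999, 0.009], [-0.999, 0.052, -0.001], [0.001, -0.009, -1.0]]
wrist_force: [0.9, 0.4, -0.3]
gripper_width: 0.38
gripper_force: 0.0
t 14.37 tip [ 0.4863 -0.1734  0.2395] F [ 0.9  0.4 -0.3] w 0.38 gf 0.0 j [ -2.  10. -13.   0. -66.  -1.]
4482 [[-0.045, -0.073, 0.021], [-0.018, -0.007, 0.023], [0.01, 0.069, 0.024]]
pin chest 288 [[0.052, -0.1572, 0.1302], [0.0563, -0.1508, 0.1336], [0.0626, -0.144, 0.1357]]
pin top 41 [[0.0512, -0.1979, 0.1265], [0.0567, -0.1705, 0.1351], [0.063, -0.1452, 0.1421]]
pin side 11 [[0.0558, -0.2771, 0.0186], [0.0639, -0.1589, 0.1341], [0.0865, -0.1493, 0.1398]]
```

View pics/w3.png

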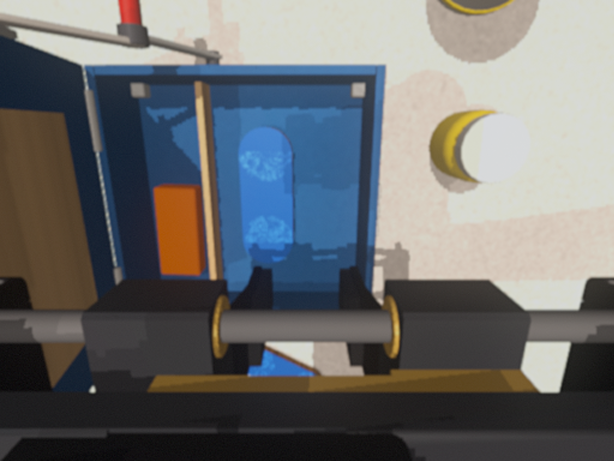

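The cut-out lies flat in the front compartment, at (265,190) in the view, with the painted face up. The pin shows at (130,10), chest coordinates about (0.057, −0.144 to −0.200, 0.130). Next is the pin, pushed from the front at y = −0.187.

```bash
python3 -c "
from h import *
R=down(CY+270)
plan(ch([-.06,-.187,.22]),R);plan(ch([-.06,-.187,.105]),R);plan(ch([.02,-.187,.105]),R)"
```

```text
shift mm [186.9  -4.2  13.3] turn deg [ 0.2  0.  -0.2] dist 0.187
shift mm [187.   -4.5 128.3] turn deg [ 0.2  0.  -0.2] dist 0.227
shift mm [186.7 -84.5 128.1] turn deg [ 0.2  0.  -0.2] dist 0.242
```

```bash
python3 -m creep '[[-1,40,0,0,0,0,0],[-1,80,0,0,0,0,0],[-1,120,0,0,0,0,0],[-1,160,0,5,0,0,0],[-1,187,-4,30,0,0,0],[-1,187,-4,70,0,0,0],[-1,187,-4,110,0,0,0],[-1,187,-4,128,0,0,0]]'; python3 -m creep '[[-1,0,-30,0,0,0,0],[-1,0,-60,0,0,0,0],[-1,0,-80,0,0,0,0],[-1,0,-80,0,0,0,0]]'; python3 - <<'E'
from h import *
s=st();plan(ch([.02,-.187,.105]),down(CY+270))
T=cam('side');q=(T[2]-CO)@Rz(CY);hsv=cv2.cvtColor(T[0],cv2.COLOR_RGB2HSV)
red=((hsv[...,0]<6)|(hsv[...,0]>174))&(hsv[...,1]>150)&(q[...,1]<-.13)&(q[...,1]>-.22)&(q[...,0]>.02)&(q[...,0]<.1)
print('pin side',red.sum(),np.percentile(q[red],[2,50,98],axis=0).round(4).tolist())
E
```

```text
time_s: 15.18
tcp_pos: [0.4768, -0.3598, 0.2804]
ee_rot: [[-0.055, -0.998, -0.012], [-0.998, 0.055, 0.007], [-0.006, 0.013, -1.0]]
wrist_force: [-0.0, 0.3, 0.1]
gripper_width: 0.008
gripper_force: 0.0
time_s: 15.52
tcp_pos: [0.5622, -0.364, 0.285]
ee_rot: [[-0.05, -0.999, -0.003], [-0.999, 0.05, 0.001], [-0.001, 0.003, -1.0]]
wrist_force: [0.6, -0.0, 0.3]
gripper_width: 0.007
gripper_force: 0.0
t 15.52 tip [ 0.5616 -0.3639  0.103 ] F [ 0.6 -0.   0.3] w 0.007 gf 0.0 j [-19.  32.  -1.   0. -57.  16.]
shift mm [-0.1  3.3 -2. ] turn deg [ 0.2  0.  -0.1] dist 0.004
pin side 11 [[0.0599, -0.193, 0.1295], [0.063, -0.1711, 0.1362], [0.0657, -0.1471, 0.143]]
```

```bash
python3 -m creep '[[-1,0,-5,0,0,0,0],[-1,0,-10,0,0,0,0],[-1,0,-14,0,0,0,0],[-1,0,-18,0,0,0,0],[-1,0,-21,0,0,0,0],[-1,0,-24,0,0,0,0],[-1,0,-27,0,0,0,0],[-1,0,-30,0,0,0,0]]'; python3 - <<'E'
from h import *
T=cam('side');q=(T[2]-CO)@Rz(CY);hsv=cv2.cvtColor(T[0],cv2.COLOR_RGB2HSV)
red=((hsv[...,0]<6)|(hsv[...,0]>174))&(hsv[...,1]>150)&(q[...,1]<-.13)&(q[...,1]>-.22)&(q[...,0]>.02)&(q[...,0]<.15)
print('pin side',red.sum(),np.percentile(q[red],[2,50,98],axis=0).round(4).tolist() if red.any() else 0)
m=(q[...,2]>.2)&(abs(q[...,1])<.1)&(q[...,0]>.0)&(q[...,0]<.14);k=np.polyfit(q[m][:,0],q[m][:,2],1);print(m.sum(),np.degrees(np.arctan(k[0])),np.percentile(q[m],[1,50,99],axis=0).round(3).tolist())
E
```

```text
time_s: 16.23
tcp_pos: [0.5882, -0.3657, 0.2879]
ee_rot: [[-0.053, -0.999, -0.004], [-0.999, 0.053, 0.002], [-0.002, 0.004, -1.0]]
wrist_force: [-3.4, 1.3, -1.6]
gripper_width: 0.008
gripper_force: 1.3
pin side 17 [[0.0625, -0.1894, 0.1276], [0.0674, -0.1698, 0.1321], [0.0722, -0.1514, 0.1358]]
1468 -36.604973888359105 [[0.001, -0.095, 0.227], [0.081, 0.015, 0.451], [0.137, 0.085, 0.515]]
```

```bash
python3 -m creep '[[-1,0,-4,1,0,0,0],[-1,0,-8,2,0,0,0],[-1,0,-12,3,0,0,0],[-1,0,-16,4,0,0,0],[-1,0,-19,5,0,0,0],[-1,0,-22,6,0,0,0],[-1,0,-24,7,0,0,0],[-1,0,-24,7,0,0,0]]'; python3 - <<'E'
from h import *
T=cam('side');save('s3.png',T[0],4,(190,90,310,240))
q=(T[2]-CO)@Rz(CY);hsv=cv2.cvtColor(T[0],cv2.COLOR_RGB2HSV)
red=((hsv[...,0]<6)|(hsv[...,0]>174))&(hsv[...,1]>150)&(q[...,1]<-.13)&(q[...,1]>-.22)&(q[...,0]>.02)&(q[...,0]<.15)
print('pin side',red.sum(),np.percentile(q[red],[2,50,98],axis=0).round(4).tolist() if red.any() else 0)
for z in (.15,.2,.25,.3):
  m=(abs(q[...,2]-z)<.008)&(q[...,1]<.12)&(q[...,1]>.0)&(q[...,0]>.0)&(q[...,0]<.16);print(z,m.sum(),np.median(q[m],axis=0))
E
```

```text
time_s: 16.95
tcp_pos: [0.6089, -0.3672, 0.2778]
ee_rot: [[-0.054, -0.998, -0.019], [-0.999, 0.054, 0.006], [-0.005, 0.019, -1.0]]
wrist_force: [-14.0, -1.2, -3.7]
gripper_width: 0.009
gripper_force: 6.8
pin side 11 [[0.0809, -0.1874, 0.1157], [0.0846, -0.173, 0.1179], [0.0881, -0.1539, 0.122]]
0.15 8 [0.11656891 0.07898436 0.14893903]
0.2 12 [0.10210985 0.07054837 0.20205307]
0.25 9 [0.08827864 0.07814158 0.25197057]
0.3 12 [0.07468855 0.0641303  0.298636  ]
```

View pics/s3.png

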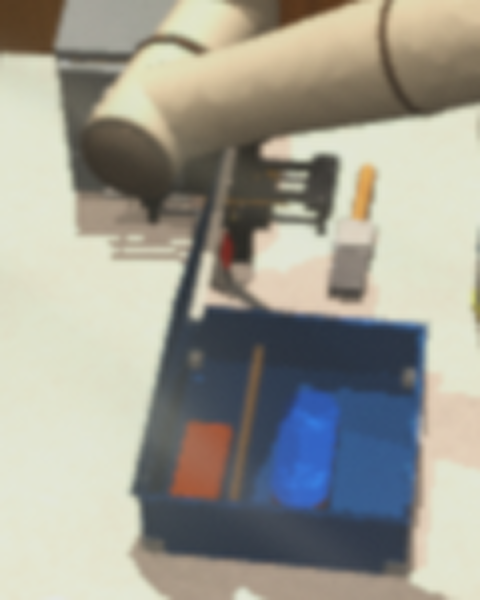

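The side view shows the red pin at crop (225,250) pushed down and back. The stay is folded past straight and the lid is at about 75°. The cut-out and sanding block haven't moved. Now I back off, rise and go behind the lid.

```bash
python3 -m creep '[[-1,0,20,0,0,0,0],[-1,0,50,0,0,0,0],[-1,0,60,-40,0,0,0],[-1,0,60,-80,0,0,0],[-1,0,60,-120,0,0,0],[-1,0,60,-160,0,0,0],[-1,0,60,-200,0,0,0],[-1,0,60,-240,0,0,0]]';  python3 - <<'E'
from h import *
R=down(CY+270)
st();plan(ch([.02,-.187,.38]),R);plan(ch([.125,-.15,.38]),R);plan(ch([.125,0,.38]),R);plan(ch([.118,0,.295]),R)
E
```

```text
time_s: 17.67
tcp_pos: [0.5533, -0.3635, 0.5257]
ee_rot: [[-0.051, -0.999, 0.006], [-0.999, 0.051, -0.002], [0.002, -0.006, -1.0]]
wrist_force: [0.6, -0.7, 0.2]
gripper_width: 0.004
gripper_force: 0.0
t 17.67 tip [ 0.5544 -0.3639  0.3437] F [ 0.6 -0.7  0.2] w 0.004 gf 0.0 j [-19.  23.  19.   0. -85.  16.]
shift mm [  0.   -5.7 -36.2] turn deg [-0.3 -0.1 -0.1] dist 0.037
shift mm [ -37.2 -110.6  -35.7] turn deg [-0.3 -0.1 -0.1] dist 0.122
shift mm [-187.2 -110.3  -36. ] turn deg [-0.3 -0.1 -0.1] dist 0.22
shift mm [-187.4 -102.8   48.9] turn deg [-0.3 -0.1 -0.1] dist 0.219
```

```bash
python3 -m creep '[[-1,0,-5,-36,0,0,0],[-1,-10,-45,-36,0,0,0],[-1,-20,-80,-36,0,0,0],[-1,-40,-110,-36,0,0,0],[-1,-80,-112,-36,0,0,0],[-1,-120,-112,-36,0,0,0],[-1,-160,-112,-36,0,0,0],[-1,-187,-112,-36,0,0,0]]';  python3 - <<'E'
from h import *
R=down(CY+270)
st();plan(ch([.118,0,.295]),R)
T=cam('side')
q=(T[2]-CO)@Rz(CY)
for z in (.12,.16,.2,.25,.3):
  m=(abs(q[...,2]-z)<.008)&(q[...,1]<.12)&(q[...,1]>-.1)&(q[...,0]>.0)&(q[...,0]<.16);print(z,m.sum(),np.median(q[m],axis=0))
E
```

```text
time_s: 18.33
tcp_pos: [0.6758, -0.1793, 0.5588]
ee_rot: [[-0.049, -0.999, 0.005], [-0.999, 0.049, -0.0], [-0.0, -0.005, -1.0]]
wrist_force: [0.8, -0.8, -0.1]
gripper_width: 0.011
gripper_force: 0.0
t 18.33 tip [ 0.6767 -0.1793  0.3768] F [ 0.8 -0.8 -0.1] w 0.011 gf 0.0 j [ -2.  27.  30.  -0. -92.  -1.]
shift mm [ 2.9 10.2 81.7] turn deg [-0.3  0.  -0. ] dist 0.082
0.12 16 [0.1248789  0.04591462 0.11849223]
0.16 17 [0.11420549 0.05076088 0.15770423]
0.2 16 [0.10282128 0.01524604 0.199122  ]
0.25 19 [0.08885558 0.01778021 0.24880991]
0.3 20 [ 0.07442045 -0.00385074  0.30195245]
```

```bash
python3 -m creep '[[-1,3,10,30,0,0,0],[-1,3,10,60,0,0,0],[-1,3,10,78,0,0,0],[-1,3,10,82,0,0,0],[-1,3,10,82,0,0,0]]'; cat > arc.py <<'E'
from h import *
import sys
s=st();tip=(np.array(s['tcp_pos'])+.182*np.array(s['ee_rot'])[:,2]-CO)@Rz(CY)*1000
print(tip.round(1))
for f in map(float,sys.argv[1:]):
    a=np.radians(f);x=125-215*np.cos(a)+8*np.sin(a)+15;z=85+215*np.sin(a)+8*np.cos(a)
    print(f,'tool y',-(x-tip[0]).round(1),'tool z',(tip[2]-z).round(1))
E
python3 arc.py 76 74 72 70 68 66 64 62 60 58 56
```

```text
time_s: 18.8
tcp_pos: [0.6651, -0.1853, 0.4753]
ee_rot: [[-0.051, -0.999, -0.0], [-0.999, 0.051, -0.0], [0.0, 0.0, -1.0]]
wrist_force: [-0.1, 0.5, 0.4]
gripper_width: 0.007
gripper_force: 0.0
t 18.8 tip [ 0.6651 -0.1854  0.2933] F [-0.1  0.5  0.4] w 0.007 gf 0.0 j [ -2.  27.  18.   0. -81.  -1.]
[117.4  -3.6 293.3]
76.0 tool y 21.7 tool z -2.3
74.0 tool y 29.0 tool z -0.6
72.0 tool y 36.3 tool z 1.3
70.0 tool y 43.4 tool z 3.5
68.0 tool y 50.5 tool z 5.9
66.0 tool y 57.6 tool z 8.6
64.0 tool y 64.5 tool z 11.5
62.0 tool y 71.3 tool z 14.7
60.0 tool y 78.0 tool z 18.1
58.0 tool y 84.6 tool z 21.7
56.0 tool y 91.0 tool z 25.5
```

```bash
python3 -m creep '[[-1,0,14,0,0,0,0],[-1,0,22,0,0,0,0],[-1,0,29,0,0,0,0],[-1,0,36,1,0,0,0],[-1,0,43,3,0,0,0],[-1,0,50,6,0,0,0],[-1,0,57,9,0,0,0],[-1,0,64,12,0,0,0]]'; python3 arc.py 64 62 60 58 56 54 52 50 48 46 44
```

```text
time_s: 19.47
tcp_pos: [0.6001, -0.1821, 0.4645]
ee_rot: [[-0.052, -0.999, 0.002], [-0.999, 0.052, -0.001], [0.0, -0.002, -1.0]]
wrist_force: [1.4, -0.6, 3.3]
gripper_width: 0.006
gripper_force: 1.6
t 19.47 tip [ 0.6004 -0.1822  0.2825] F [ 1.4 -0.6  3.3] w 0.006 gf 1.6 j [ -2.  20.   6.   0. -76.  -1.]
[ 52.7  -3.6 282.5]
64.0 tool y -0.3 tool z 0.7
62.0 tool y 6.5 tool z 3.9
60.0 tool y 13.2 tool z 7.3
58.0 tool y 19.8 tool z 10.9
56.0 tool y 26.3 tool z 14.8
54.0 tool y 32.6 tool z 18.8
52.0 tool y 38.7 tool z 23.1
50.0 tool y 44.7 tool z 27.6
48.0 tool y 50.6 tool z 32.4
46.0 tool y 56.3 tool z 37.3
44.0 tool y 61.8 tool z 42.4
```

```bash
python3 -m creep '[[-1,0,6,4,0,0,0],[-1,0,13,7,0,0,0],[-1,0,20,11,0,0,0],[-1,0,26,15,0,0,0],[-1,0,33,19,0,0,0],[-1,0,39,23,0,0,0],[-1,0,45,28,0,0,0],[-1,0,51,33,0,0,0]]'; python3 arc.py 48 46 44 42 40 38 36 34 32 30 28 26
```

```text
time_s: 20.13
tcp_pos: [0.5489, -0.1794, 0.4303]
ee_rot: [[-0.052, -0.999, -0.001], [-0.999, 0.052, 0.0], [-0.0, 0.001, -1.0]]
wrist_force: [0.5, 0.2, 3.3]
gripper_width: 0.008
gripper_force: 1.3
t 20.13 tip [ 0.5487 -0.1794  0.2483] F [0.5 0.2 3.3] w 0.008 gf 1.3 j [ -2.  16.  -4.  -0. -70.  -1.]
[  0.9  -3.3 248.3]
48.0 tool y -1.2 tool z -1.8
46.0 tool y 4.5 tool z 3.1
44.0 tool y 10.0 tool z 8.2
42.0 tool y 15.3 tool z 13.5
40.0 tool y 20.5 tool z 19.0
38.0 tool y 25.4 tool z 24.6
36.0 tool y 30.1 tool z 30.4
34.0 tool y 34.7 tool z 36.4
32.0 tool y 39.0 tool z 42.6
30.0 tool y 43.1 tool z 48.9
28.0 tool y 47.0 tool z 55.3
26.0 tool y 50.6 tool z 61.8
```

```bash
python3 - <<'E'
from h import *
T=cam('side')
q=(T[2]-CO)@Rz(CY)
for x in (.08,.05,.02,0,-.02,-.04):
  m=(abs(q[...,0]-x)<.006)&(q[...,1]<.125)&(q[...,1]>.06)&(q[...,2]>.09);print(x,m.sum(),np.median(q[m],axis=0))
E
```

```text
0.08 40 [0.0795646  0.09476857 0.15138063]
0.05 48 [0.04912849 0.10152744 0.1857861 ]
0.02 106 [0.01974133 0.09123809 0.586372  ]
0 115 [-3.07043530e-04  9.62444176e-02  5.93495717e-01]
-0.02 116 [-0.01987053  0.09046441  0.58418439]
-0.04 45 [-0.03707618  0.08981395  0.28226977]
```

```bash
python3 -m creep '[[-1,0,5,3,0,0,0],[-1,0,10,8,0,0,0],[-1,0,15,14,0,0,0],[-1,0,20,19,0,0,0],[-1,0,25,25,0,0,0],[-1,0,30,30,0,0,0],[-1,0,35,36,0,0,0],[-1,0,39,43,0,0,0]]'; python3 arc.py 32 30 28 26 24 22 20 18 16 14 12 10
```

```text
time_s: 20.85
tcp_pos: [0.5101, -0.1774, 0.3874]
ee_rot: [[-0.052, -0.999, -0.0], [-0.999, 0.052, 0.0], [-0.0, 0.0, -1.0]]
wrist_force: [-0.7, 0.1, 2.5]
gripper_width: 0.008
gripper_force: 1.1
t 20.85 tip [ 0.51   -0.1774  0.2054] F [-0.7  0.1  2.5] w 0.008 gf 1.1 j [ -2.  15. -13.  -0. -62.  -1.]
[-37.9  -3.2 205.4]
32.0 tool y 0.2 tool z -0.3
30.0 tool y 4.3 tool z 6.0
28.0 tool y 8.2 tool z 12.4
26.0 tool y 11.9 tool z 18.9
24.0 tool y 15.3 tool z 25.6
22.0 tool y 18.5 tool z 32.4
20.0 tool y 21.4 tool z 39.3
18.0 tool y 24.1 tool z 46.3
16.0 tool y 26.6 tool z 53.4
14.0 tool y 28.8 tool z 60.6
12.0 tool y 30.8 tool z 67.9
10.0 tool y 32.5 tool z 75.2
```

```bash
python3 -m creep '[[-1,0,4,6,0,0,0],[-1,0,8,12,0,0,0],[-1,0,12,19,0,0,0],[-1,0,15,26,0,0,0],[-1,0,18,32,0,0,0],[-1,0,21,39,0,0,0],[-1,0,24,46,0,0,0],[-1,0,27,53,0,0,0]]'; python3 arc.py 16 14 12 10 8 6 4 2 0
```

```text
time_s: 21.52
tcp_pos: [0.4836, -0.176, 0.3342]
ee_rot: [[-0.052, -0.999, 0.001], [-0.999, 0.052, -0.0], [0.0, -0.001, -1.0]]
wrist_force: [1.4, -0.4, 1.5]
gripper_width: 0.003
gripper_force: 0.8
t 21.52 tip [ 0.4838 -0.176   0.1522] F [ 1.4 -0.4  1.5] w 0.003 gf 0.8 j [ -2.  15. -21.   0. -54.  -1.]
[-64.1  -3.2 152.2]
16.0 tool y 0.3 tool z 0.2
14.0 tool y 2.5 tool z 7.4
12.0 tool y 4.5 tool z 14.6
10.0 tool y 6.2 tool z 22.0
8.0 tool y 7.7 tool z 29.3
6.0 tool y 8.8 tool z 36.7
4.0 tool y 9.8 tool z 44.2
2.0 tool y 10.4 tool z 51.7
0.0 tool y 10.9 tool z 59.2
```

```bash
python3 -m creep '[[-1,0,2,6,0,0,0],[-1,0,4,12,0,0,0],[-1,0,5,18,0,0,0],[-1,0,6,24,0,0,0],[-1,0,8,30,0,0,0],[-1,0,9,36,0,0,0],[-1,0,9,41,0,0,0],[-1,0,10,46,0,0,0]]'; python3 -m creep '[[-1,0,0,3,0,0,0],[-1,0,0,6,0,0,0],[-1,0,0,9,0,0,0],[-1,0,0,11,0,0,0],[-1,0,0,12,0,0,0],[-1,0,0,13,0,0,0],[-1,0,0,13,0,0,0]]'; python3 arc.py 2 0
```

```text
time_s: 22.18
tcp_pos: [0.4737, -0.1755, 0.2883]
ee_rot: [[-0.052, -0.999, -0.0], [-0.999, 0.052, 0.0], [-0.0, 0.0, -1.0]]
wrist_force: [0.9, -0.5, 0.7]
gripper_width: 0.003
gripper_force: 0.7
time_s: 22.77
tcp_pos: [0.4739, -0.1755, 0.2758]
ee_rot: [[-0.052, -0.999, 0.0], [-0.999, 0.052, 0.0], [-0.0, -0.0, -1.0]]
wrist_force: [0.6, -0.1, -0.7]
gripper_width: 0.004
gripper_force: 0.0
t 22.77 tip [ 0.4739 -0.1755  0.0938] F [ 0.6 -0.1 -0.7] w 0.004 gf 0.0 j [ -2.  18. -26.  -0. -45.  -1.]
[-74.   -3.1  93.8]
2.0 tool y 0.6 tool z -6.7
0.0 tool y 1.0 tool z 0.8
```

```bash
python3 -m creep '[[-1,0,0,0.5,0,0,0],[-1,0,0,1,0,0,0],[-1,0,0,1.5,0,0,0],[-1,0,0,2,0,0,0],[-1,0,0,2.5,0,0,0],[-1,0,0,2.5,0,0,0]]'
```

```text
time_s: 23.27
tcp_pos: [0.474, -0.1754, 0.2755]
ee_rot: [[-0.051, -0.999, 0.001], [-0.999, 0.051, -0.001], [0.001, -0.001, -1.0]]
wrist_force: [-3.9, 2.4, 13.6]
gripper_width: 0.006
gripper_force: 6.7
```

It's firm at 13.6 N with no further travel, so the lid is on its stop. I'll retreat straight up and check everything.

```bash
python3 -m creep '[[-1,0,0,-10,0,0,0],[-1,0,0,-40,0,0,0],[-1,0,0,-80,0,0,0],[-1,0,0,-120,0,0,0],[-1,0,30,-160,0,0,0],[-1,0,60,-180,0,0,0],[-1,0,60,-180,0,0,0],[-1,0,60,-180,0,0,0]]' | head -1; python3 - <<'E'
from h import *
st();im,d,P,E=cam('side');save('s4.png',im,1.5)
q=(P-CO)@Rz(CY)
for x in (.1,0,-.1):
  m=(abs(q[...,0]-x)<.006)&(abs(q[...,1])<.11)&(q[...,2]<.14);print(x,m.sum(),np.nanmedian(q[m],axis=0))
j=(P-JO)@Rz(JY);hsv=cv2.cvtColor(im,cv2.COLOR_RGB2HSV)
red=((hsv[...,0]<6)|(hsv[...,0]>174))&(hsv[...,1]>150)&(abs(j[...,0]-.15)<.1)&(abs(j[...,1])<.05);print('grip',np.median(j[red],axis=0))
E
```

```text
time_s: 23.93
t 23.93 tip [ 0.4137 -0.1724  0.2737] F [-0.6  1.5 -1.4] w 0.003 gf 0.0 j [ -2.   2. -18.  -0. -70.  -1.]
0.1 139 [0.10016903 0.00750579 0.09380809]
0 135 [-4.94107685e-05  6.68128674e-03  9.35995812e-02]
-0.1 144 [-0.10003381  0.00546747  0.09361321]
grip [0.18750353 0.0010515  0.08302159]
```

View pics/s4.png

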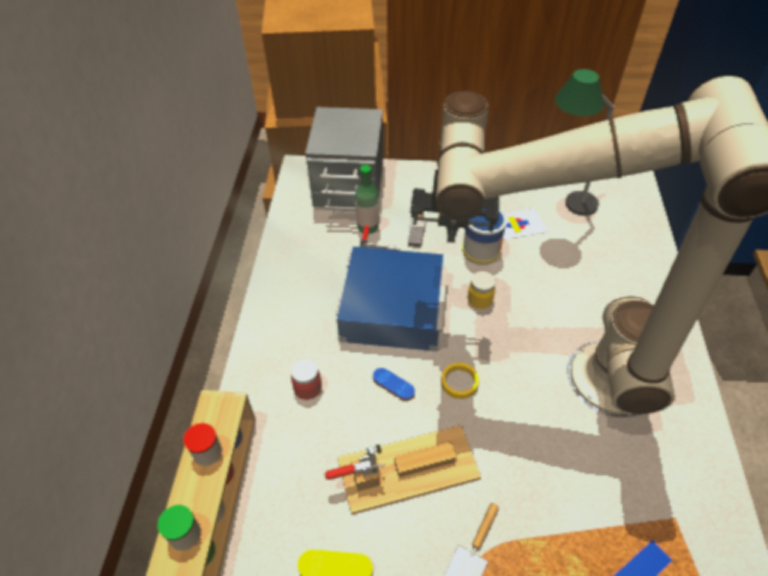

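The side view shows the lid shut flat at (390,295), z 0.0936 throughout. The clamp is open at (350,470), the jig seat is empty, and nothing else has moved.

```bash
python3 -c "
from station import r
print(r.finish_job())"
```

```text
the job is handed in; nothing more can be done
None
```

The job is handed in at about 24 s: the clamp is open, the cut-out lies flat with its painted face up in the front compartment, the stay is broken, and the lid is fully shut.

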